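# Load the lens turntable and counterbalance it

### The job

Load the turntable for a balance check, in this order: set the brass focusing ring down over the round spigot of the lens seat, lay the amber glass bullseye, dome up, flat in the recess on top of the ring, then counterbalance it by putting the large lead weight over the stud on the other side of the plate, right down on its pad, and the small lead weight over the stud on top of the large one. Set the glass down gently without dropping it or laying it on its side, leave the green glass and the copper lid where they are, and leave all four parts fully down, released and at rest.

Things in the scene. Friction and masses are not known exactly. Their poses are not given: they have to be found in the camera images.
- ring_mid (a point): Brass focusing ring, upright on the bench at the start: 66 mm outside diameter, 20 mm high, knurled round its lower half, 245 g. Point: its axis, half-way up (10 mm above its underside). Its bore is 44 mm across for the lower 12 mm; the upper 8 mm is a wider recess, 58 mm across, which takes the glass. z is its axis.
- amber_mid (a point): Amber glass bullseye, flat side down on the bench at the start: a disc 52 mm across with an upright edge 22 mm high and a stepped dome in the middle up to 28 mm, 125 g. Point: its axis, 14 mm above its underside. Its lowest 8 mm go into the ring's recess (3 mm clearance all round), so hold it by the upper 12 mm of its edge, to keep the fingers clear of the ring.
- large_weight_mid (a point): Large pewter-grey lead counterweight: a flat disc 58 mm across and 16 mm high with an 18 mm through hole, 430 g. Point: its axis, half-way up (8 mm above its underside).
- small_weight_mid (a point): Small pewter-grey lead counterweight: a disc 38 mm across and 22 mm high with an 18 mm through hole, 220 g. Point: its axis, half-way up (11 mm above its underside).
- seat_face (a point): Lens seat near the edge of the turntable: a steel flange 60 mm across and 10 mm high, its flat face carrying a chamfered spigot 36 mm across and 9 mm high. Point: the middle of the flat face (68 mm above the bench), on which the ring's underside comes to rest round the spigot (4 mm clearance). The turntable turns freely, so this point moves if the plate is pushed round: read it afresh before each set-down.
- stud_pad (a point): Counterweight stud, across the turntable's middle from the lens seat: a steel pad 34 mm across and 8 mm high with a round-tipped threaded stud 10 mm thick standing 30.5 mm above the pad. Point: the middle of the pad's face, at the stud's root (66 mm above the bench), on which the large weight's underside comes to rest. The turntable turns freely, so this point moves if the plate is pushed round: read it afresh before each set-down.
- turntable_axis (a point): Middle of the round cast-iron turntable plate, on its upper face (58 mm above the bench). The plate is 290 mm across and turns freely about this upright axis, with a slight bearing drag (about 0.03 N m); its base is fixed to the bench. The lens seat is 100 mm and the stud 60 mm from this axis, on opposite sides.
- green_mid (a point): Spare green glass bullseye, same shape and size as the amber one; loose, to be left where it is. Point: its axis, 14 mm above its underside.
- lid_mid (a point): Copper oil-can lid, 58 mm across with a small round knob, 32 mm high in all; loose, to be left where it is. Point: its axis, 16 mm above its underside.
Not all that is in view belongs to the job. There is more than one size of the part that bears ring_mid; the job needs the middle-sized.

How it is judged:
On the way, in this order (a step that is already met when the one before it is completed fails the run):
1. the brass ring is down on the lens seat, round the spigot, and let go (horizontal distance between ring_mid and seat_face below 0.007 m and z of ring_mid in the frame of seat_face between 0.007 and 0.0125 m and angle between ring_mid's own z axis and vertical below 0.09 rad and contact force between the fingers and ring below 0.1 N), for 0.2 s.
2. the amber glass is down in the recess of the brass ring and let go (horizontal distance between amber_mid and ring_mid below 0.006 m and z of amber_mid in the frame of ring_mid between 0.013 and 0.0185 m and angle between amber_mid's own z axis and vertical below 0.09 rad and contact force between the fingers and amber below 0.1 N), for 0.2 s.
3. the large lead weight is on the stud, down on its pad, and let go (horizontal distance between large_weight_mid and stud_pad below 0.008 m and z of large_weight_mid in the frame of stud_pad between 0.005 and 0.0105 m and angle between large_weight_mid's own z axis and vertical below 0.09 rad and contact force between the fingers and large_weight below 0.1 N), for 0.2 s.
4. the small lead weight is on the stud, down on the large one, and let go (horizontal distance between small_weight_mid and large_weight_mid below 0.011 m and z of small_weight_mid in the frame of large_weight_mid between 0.0165 and 0.0215 m and angle between small_weight_mid's own z axis and vertical below 0.09 rad and horizontal distance between small_weight_mid and stud_pad below 0.008 m and contact force between the fingers and small_weight below 0.1 N), for 0.2 s.
At the end, for the whole second after the job is handed in: Ring on the seat face round the spigot (within 7 mm), amber glass dome up in the ring's recess (6 mm), large weight round the stud on its pad and small weight round the stud on it (8 mm); heights right to 3 mm, level to 5 degrees, released, at rest (all of step 1 and all of step 2 and all of step 3 and all of step 4 and linear speed of each of ring, amber, large_weight, small_weight below 0.02 m/s and angular speed of each of ring, amber, large_weight, small_weight below 0.15 rad/s); the robot touches nothing.
It fails at once if the amber glass is tipped by more than 45 degrees (angle between amber_mid's own z axis and vertical above 0.785 rad).
It fails at once if the amber glass is dropped: it falls unheld at more than 0.7 m/s (a fall of about 25 mm) (linear speed of amber above 0.7 m/s and contact force between the fingers and amber below 0.05 N).
It fails at once if the green glass is moved by more than 25 mm (distance of green_mid from where it was at the start of the episode above 0.025 m).
It fails at once if the copper lid is moved by more than 25 mm (distance of lid_mid from where it was at the start of the episode above 0.025 m).
It also fails if it takes over 128 s, if anything falls off the work surface, if the arm or the gripper's body presses on something with over 40 N, if the wrist force passes 120 N, or if a joint passes its speed limit or range.

### The arm

A 7-joint arm with a two-finger parallel gripper is mounted at the origin on the work surface. World frame = base frame: x ahead of the robot, y to its left, z up, the work surface at z = 0. Lengths are in m, angles in rad, forces in N, time in s.
With the tool pointing down it reaches from about 0.425 to 0.925 m from the base axis. Payload 6.8 kg.
Tool frame: the origin (TCP) lies on the front face of the gripper's body, between the roots of the fingers; the fingertips stand 73 mm ahead of it and the grasp point (between the pads) lies 54 mm ahead of it (env.nose_length is the distance from the TCP to the fingertips, in m); z points along the fingers, y is the direction in which the jaws open and shut (so a half turn about z gives the same grasp; the last joint's range is limited). The gripper opens to 85 mm and grips with 20 to 120 N. Pads are 22 mm wide; open, the fingers measure 114 mm over their backs; the gripper's body (76 mm by 85 mm) begins 54 mm behind the grasp point. The pads swing forward as they close: fully open they stand 13 mm farther back than shut.
Start: joints at [1.058, 0.477, 0.022, 1.555, -0.011, 1.109, -0.083], TCP at [0.266, -0.62, 0.304] pointing down, gripper open.
Joint ranges: [-2.96, 2.96], [-0.34, 2.1], [-1.41, 1.46], [0.24, 2.44], [-1.37, 4.51], [0.17, 1.92], [-2.96, 2.96]. Speed limits (rad/s): [2.39, 2.39, 3.14, 3.14, 3.14, 3.14, 3.14].

### API

Orientations are given as a unit quaternion [w, x, y, z].
In Python, from cell import env, kin, camera, calibration, job gives the robot as it stands. The module is installed in compiled form; this text tells all that it offers. Calls block until the motion is done:
- env.reach(position, orientation): joint-space move of the TCP to a pose.
- env.movel(position, velocity=0.15, rot=None, stop_force=None): straight line of the TCP; rot=None keeps the orientation; velocity is the mean speed in m/s. With stop_force (N) it stops when the force on the tool has changed by that much, and returns True; else False.
- env.goto_joints(angles): joint-space move.
- env.grip(opening, f_grip=None): finger opening in m; f_grip is the grip in N (None keeps the last); returns when the fingers have stopped.
- env.dwell(seconds).
- kin.inverse_kinematics(position, orientation): joint angles nearest the present ones, or None.
- env.get_state(): the state.
- camera(name): name is "scene" or "top" or "wrist"; returns (picture, depth): 480x640x3 uint8, blue, green, red; 480x640 float32, m along the optical axis (not along the pixel's ray), 0 where there is no reading.
- calibration(name): a dict with "fx", "fy", "cx", "cy" (pixels), "rvec" (rotation vector, rad) and "tvec" (3), from world to camera coordinates, as OpenCV has them. Camera axes: x right, y down, z forward; pixel columns grow to the right and rows downward; lengths in m; the calibration is good to about 2 mm. A picture is of the moment at which its call begins: read the wrist's pose just before it. calibration takes no time and is no camera call; for the wrist camera it gives the pose at the moment of the call.
A pose or a line that the arm cannot do raises env.PlanningError and nothing moves.
- job.job_done(): hands the job in, once; it reports no verdict.
The state is a dict: "time": time; "qpos": joint angles; "joint_velocities": joint speeds; "joint_torque": joint torques, N m; "tcp_pos": TCP position; "orientation": TCP orientation; "force": force on the tool from outside, world axes, zero at the start; "torque": the same for the moment, N m; "opening": finger opening in m.
Only numpy, scipy, OpenCV 4.12 (cv2) and the standard library are available. Lean on these libraries where they do the work, as an engineer would, in place of code of your own. Each camera call takes 0.05 s, during which the arm holds its last target.

## Working session

There is one attempt and no reset: what is moved stays moved. The work goes in short steps, each a Python script; the robot and the scene stay as the last script left them, time stands still between calls to the robot, and variables do not carry over. Pictures are saved under pics/ and viewed, and the job is handed in when it is done.

```bash
mkdir -p pics; ls
python3 - <<'E'
from cell import env,kin,camera,calibration,job
import cv2,numpy as np
s=env.get_state();print(s['time'],s['tcp_pos'],s['orientation'],s['opening'],env.nose_length)
for n in ["scene","top","wrist"]:
    c=calibration(n);p,d=camera(n);cv2.imwrite(f"pics/{n}0.png",p);np.save(f"pics/{n}0d.npy",d)
    R=cv2.Rodrigues(np.array(c['rvec'],float))[0];print(n,c,-R.T@np.array(c['tvec']).ravel(), (d>0).mean())
E
```

```text
pics
0.0 [ 0.26563226 -0.62002334  0.30290704] [-8.97003822e-04  9.79586166e-01  2.01022561e-01 -2.61465197e-04] 0.08547104081758677 0.0726
scene {'fx': 464.7339214266693, 'fy': 464.7339214266693, 'cx': 322.70673691676376, 'cy': 239.89156236400555, 'rvec': array([ 0.95158395,  2.57425308, -0.92572067]), 'tvec': array([ 0.40064464, -0.22803786,  1.28483085])} [0.95991809 0.48866354 0.83849443] 0.9959505208333334
top {'fx': 584.5296508809533, 'fy': 584.5296508809533, 'cx': 322.8414757477794, 'cy': 244.55291638500069, 'rvec': array([ 2.1008323 , -2.14646839,  0.18401078]), 'tvec': array([0.00596046, 0.55560037, 1.39850318])} [ 0.29592722 -0.01376022  1.47539018] 0.996171875
wrist {'fx': 365.3080089681019, 'fy': 365.3080089681019, 'cx': 325.69660207307044, 'cy': 244.33514177273437, 'rvec': array([-2.38090295,  1.57004564,  0.26508744]), 'tvec': array([-0.67572066, -0.04208742,  0.38093067])} [ 0.34416421 -0.5880255   0.3731688 ] 0.9962337239583333
```

View pics/scene0.png

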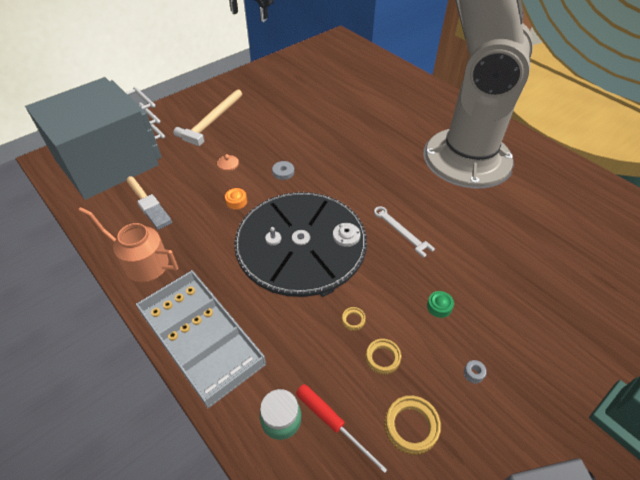

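View pics/top0.png

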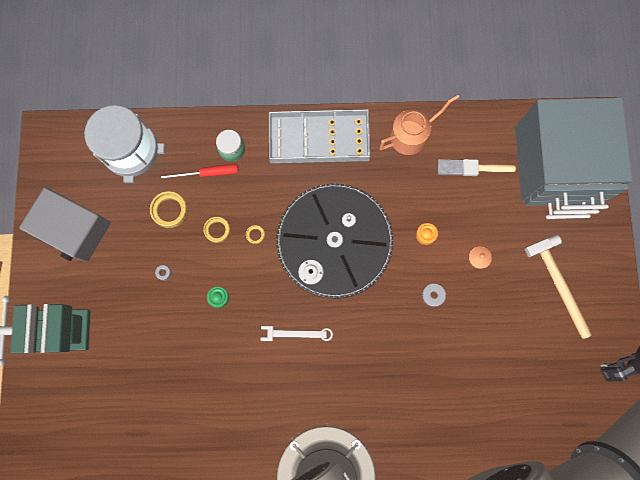

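View pics/wrist0.png

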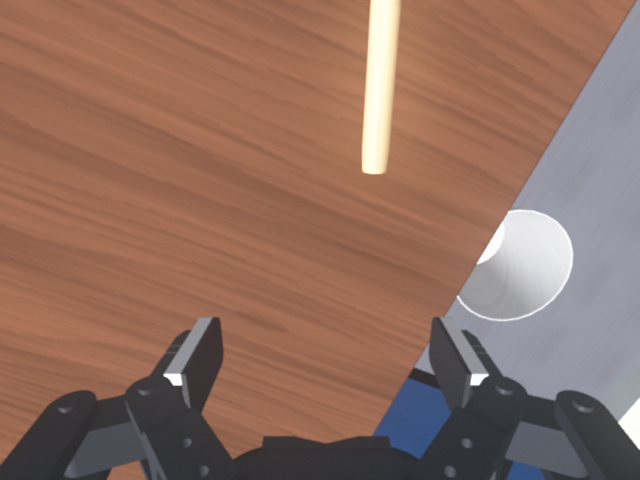

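The top view shows the brass rings at (168,210), (216,230) and (255,234), so the middle one is (216,230). The amber glass is at (427,234), the large weight at (434,295), the small weight at (162,272), the seat at (310,272) and the stud at (349,219). I'll turn these into coarse positions next.

```bash
cat > h.py <<'E'
from cell import env,kin,camera,calibration,job
import cv2,numpy as np
def cam(c):
    R=cv2.Rodrigues(np.array(c['rvec'],float))[0];t=np.array(c['tvec'],float).ravel();return R,t,-R.T@t
def ray(c,uv,z):
    R,t,o=cam(c);d=R.T@np.array([(uv[0]-c['cx'])/c['fx'],(uv[1]-c['cy'])/c['fy'],1.]);return o+d*(z-o[2])/d[2]
def proj(c,p):
    R,t,o=cam(c);q=R@np.asarray(p)+t;return np.array([c['fx']*q[0]/q[2]+c['cx'],c['fy']*q[1]/q[2]+c['cy']])
def blobs(mask,amin=40):
    n,l,st,ce=cv2.connectedComponentsWithStats(mask.astype(np.uint8));return [(ce[i],st[i]) for i in range(1,n) if st[i][4]>=amin]
def hsv(p): return cv2.cvtColor(p,cv2.COLOR_BGR2HSV)
def quat(phi): return np.array([0,np.cos(phi/2),np.sin(phi/2),0])
def cloud(c,d):
    R,t,o=cam(c);v,u=np.mgrid[0:480,0:640]
    X=np.stack([(u-c['cx'])/c['fx']*d,(v-c['cy'])/c['fy']*d,d],-1);return (X-t)@R
E
python3 - <<'E'
from h import *
c=calibration("top");p=cv2.imread("pics/top0.png");d=np.load("pics/top0d.npy")
P=cloud(c,d)
for n,uv in dict(bench1=(300,310),ringL=(168,210),ring=(216,230),ringS=(255,234),amber=(427,234),green=(217,297),lid=(480,258),large=(434,295),small=(162,272),seat=(310,272),stud=(349,219),axis=(335,240)).items():
    w=P[uv[1]-22:uv[1]+23,uv[0]-22:uv[0]+23].reshape(-1,3)
    z0=0.07 if n in('seat','stud') else (.061 if n=='axis' else .006)
    m=w[(w[:,2]>z0)]
    print(n,ray(c,uv,.066 if n in('seat','stud','axis') else .01).round(4), len(m), m.min(0).round(3) if len(m) else '', m.max(0).round(3) if len(m) else '')
cv2.imwrite("pics/topc.png",cv2.resize(p[170:320,140:500],None,fx=2.2,fy=2.2,interpolation=cv2.INTER_CUBIC))
E
```

```text
bench1 [0.398  0.0547 0.01  ] 230 [ 0.296 -0.014  0.006] [0.454 0.11  1.475]
ringL [0.6625 0.3922 0.01  ] 719 [ 0.296 -0.014  0.006] [0.723 0.444 1.475]
ring [0.607  0.2674 0.01  ] 364 [ 0.296 -0.014  0.006] [0.664 0.322 1.475]
ringS [0.5942 0.1673 0.01  ] 228 [ 0.296 -0.014  0.006] [0.654 0.224 1.475]
amber [ 0.5844 -0.2721  0.01  ] 403 [ 0.296 -0.328  0.006] [ 0.643 -0.014  1.475]
green [0.435  0.2628 0.01  ] 393 [ 0.296 -0.014  0.006] [0.49  0.316 1.475]
lid [ 0.5194 -0.4028  0.01  ] 417 [ 0.296 -0.463  0.006] [ 0.577 -0.014  1.475]
large [ 0.4283 -0.2814  0.01  ] 448 [ 0.296 -0.34   0.006] [ 0.482 -0.014  1.475]
small [0.5014 0.4031 0.01  ] 217 [ 0.296 -0.014  0.006] [0.559 0.458 1.475]
seat [0.4856 0.0265 0.066 ] 238 [ 0.296 -0.014  0.07 ] [0.514 0.055 1.475]
stud [ 0.6154 -0.072   0.066 ] 32 [ 0.296 -0.082  0.07 ] [ 0.627 -0.014  1.475]
axis [ 0.5634 -0.0361  0.066 ] 516 [ 0.296 -0.092  0.061] [0.621 0.019 1.475]
```

View pics/topc.png

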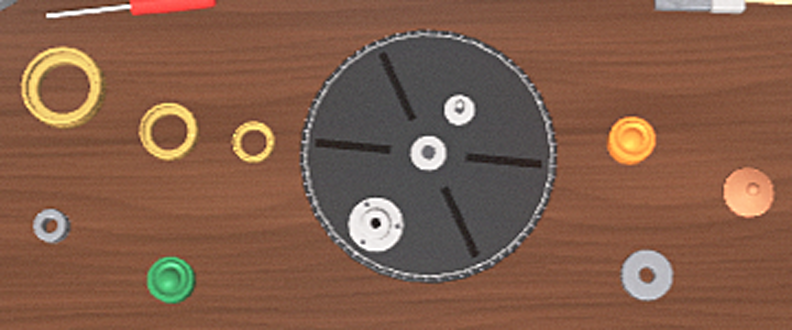

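```bash
cat >> h.py <<'E'
def look(name,tag):
    c=calibration("wrist");s=env.get_state();p,d=camera("wrist");cv2.imwrite(f"pics/{tag}.png",p);np.save(f"pics/{tag}.npy",d)
    import pickle;pickle.dump((c,s),open(f"pics/{tag}.pkl","wb"));return c,s,p,d
E
python3 - <<'E'
from h import *
from scipy.spatial.transform import Rotation as Rn
c=calibration("wrist");s=env.get_state();R,t,o=cam(c)
q=s['orientation'];T=Rn.from_quat([q[1],q[2],q[3],q[0]]).as_matrix()
print("cam in tool",T.T@(o-s['tcp_pos']),"\n",(T.T@R.T).round(3))
env.reach([0.56,0.265,0.22],quat(0.))
c,s,p,d=look("wrist","w1");print(s['time'],s['tcp_pos'],s['orientation'],s['qpos'])
print(proj(c,[.607,.267,.02]))
E
```

```text
cam in tool [ 0.08475717  0.00133333 -0.070121  ] 
 [[-0.    -0.945 -0.327]
 [ 1.    -0.     0.001]
 [-0.001 -0.327  0.945]]
3.425 [0.5604918  0.26413383 0.21994334] [ 2.09086132e-04  9.99999736e-01 -6.92110160e-04  6.89841818e-05] [-0.09469719  0.54734308 -0.60906912  1.73797093  0.36899311  0.97303562
 -2.41841474]
[319.82755915 174.01902272]
```

View pics/w1.png

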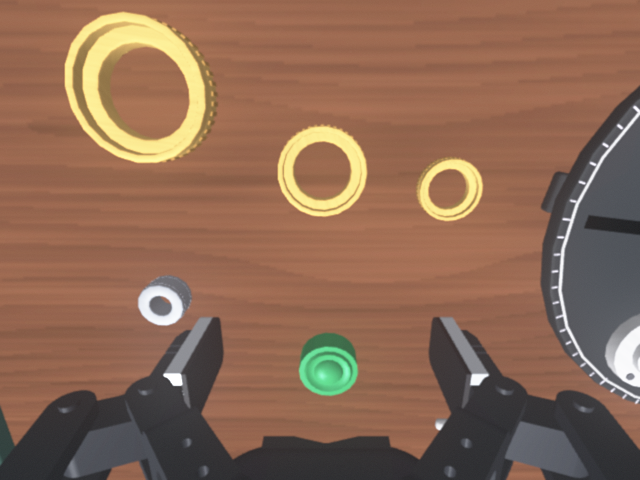

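The middle ring is at about (322,171) in the wrist view, as predicted. I'll fit circles to it.

```bash
cat >> h.py <<'E'
from scipy.optimize import least_squares
def circ(pts):
    pts=np.asarray(pts)[:,:2];f=lambda q:np.hypot(pts[:,0]-q[0],pts[:,1]-q[1])-q[2]
    m=pts.mean(0);r=least_squares(f,[m[0],m[1],np.hypot(*(pts-m).T).mean()],loss='soft_l1',f_scale=3e-4)
    return r.x,np.abs(f(r.x)).mean()
def blobcirc(c,mask,near,z,maxd=60):
    """all contours (outer and holes) of mask near pixel, as circles on plane z"""
    cs,h=cv2.findContours(mask.astype(np.uint8)*255,cv2.RETR_CCOMP,cv2.CHAIN_APPROX_NONE);out=[]
    for k,ct in enumerate(cs):
        ct=ct[:,0]
        if len(ct)<25 or np.hypot(*(ct.mean(0)-near))>maxd: continue
        out.append((('hole' if h[0][k][3]>=0 else 'outer'),)+circ([ray(c,u,z) for u in ct]))
    return out
def load(tag):
    import pickle;c,s=pickle.load(open(f"pics/{tag}.pkl","rb"));return c,s,cv2.imread(f"pics/{tag}.png"),np.load(f"pics/{tag}.npy")
def P(o):
    for k,x,e in o: print(k,x.round(4),'err',round(e*1e3,2),'mm')
E
python3 - <<'E'
from h import *
c,s,p,d=load("w1");H=hsv(p)
print(H[171,285],H[171,322])
m=(H[...,0]>18)&(H[...,0]<32)&(H[...,1]>70)&(H[...,2]>120)
for z in (0.02,0.012,0.01): print(z);P(blobcirc(c,m,(322,171),z))
m=m.astype(np.uint8)*255;cv2.imwrite("pics/m.png",np.hstack([cv2.resize(m[100:240,250:390],None,fx=2.8,fy=2.8),cv2.resize(p[100:240,250:390,2],None,fx=2.8,fy=2.8)]))
w=cloud(c,d);sel=w[171-50:171+50,322-50:322+50].reshape(-1,3);k=(sel[:,2]>.008)&(sel[:,2]<.04);print(np.percentile(sel[k],[1,50,99],axis=0).round(4))
print(np.median(w[40:60,300:400].reshape(-1,3),axis=0))
E
```

```text
[ 25 107 253] [ 11 127 153]
0.02
outer [0.6081 0.2656 0.0322] err 0.2 mm
hole [0.6095 0.2655 0.0214] err 0.22 mm
0.012
outer [0.607  0.2657 0.0332] err 0.21 mm
hole [0.6084 0.2656 0.022 ] err 0.23 mm
0.01
outer [0.6067 0.2657 0.0334] err 0.21 mm
hole [0.6081 0.2656 0.0221] err 0.23 mm
[[0.577  0.2346 0.0095]
 [0.6083 0.2656 0.0129]
 [0.6398 0.2967 0.0214]]
[6.91526190e-01 2.45971119e-01 2.52269985e-04]
```

View pics/m.png

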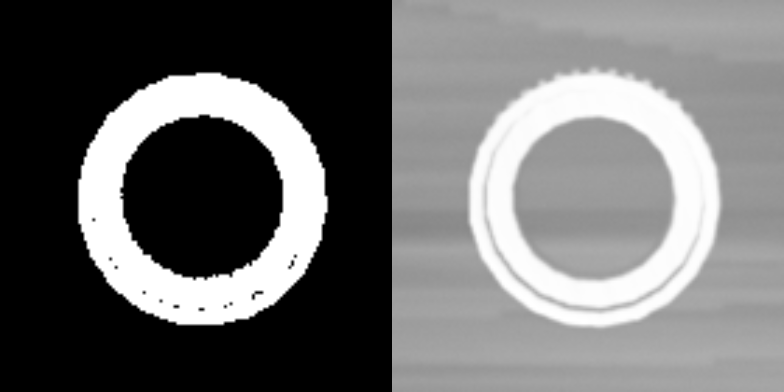

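Run:
```python
from h import *
X,Y=.6082,.2656
env.grip(.076,40);print(env.get_state()['opening'])
env.reach([X,Y,.12],quat(0.))
s=env.get_state();print(s['time'],s['tcp_pos'],s['force'])
hit=env.movel([X,Y,.064],velocity=.03,stop_force=4)
s=env.get_state();print(hit,s['time'],s['tcp_pos'],s['force'])
look("wrist","w2")
```

```text
0.07609976091679238
4.25 [0.6076872  0.26610628 0.12015389] [-0.18221328 -0.21485856  1.25315736]
False 6.2667 [0.60826648 0.26566722 0.06416648] [-0.21656563 -0.30897952  0.69367909]
```

View pics/w2.png

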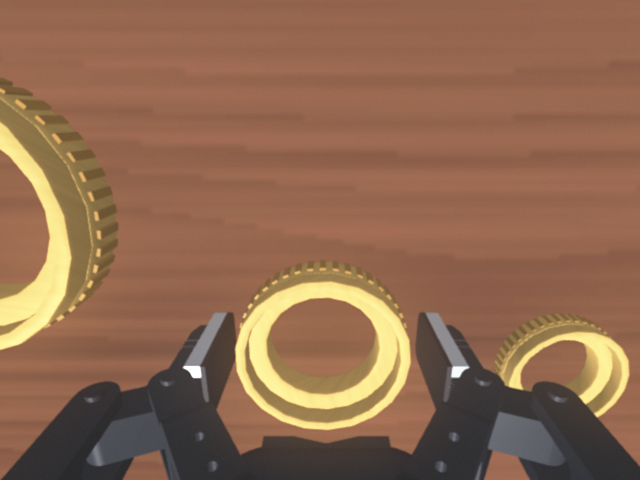

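Run:
```python
from h import *
X,Y=.6082,.2656
env.movel([X,Y,.071],velocity=.03)
env.grip(.05,40);s=env.get_state();print(s['opening'],s['force'],s['tcp_pos'])
env.movel([X,Y,.2],velocity=.15);env.dwell(.1)
s=env.get_state();print(s['opening'],s['force'],s['tcp_pos'],s['time'])
look("wrist","w3")
env.reach([.44,.025,.24],quat(0.))
c,s,p,d=look("wrist","w4");print(s['tcp_pos'],s['time'],s['qpos'])
```

```text
0.06502453168954514 [-1.78942596 -0.73067579  7.50669552] [0.6082962  0.26579176 0.07187955]
0.0651250469916515 [ 0.15777473  0.02892085 -1.77617322] [0.60757824 0.26520014 0.1985213 ] 8.075
[0.44122213 0.02605201 0.24046184] 9.2667 [ 0.41398022  0.24158484 -0.68712437  2.11842778  0.20377042  0.84327746
 -1.96472586]
```

View pics/w4.png

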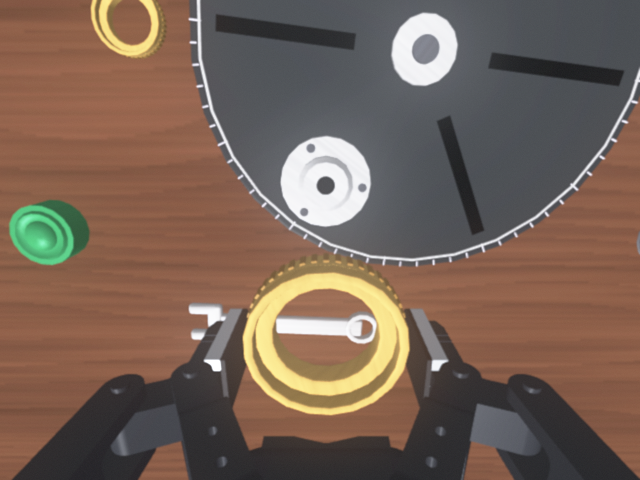

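View pics/w3.png

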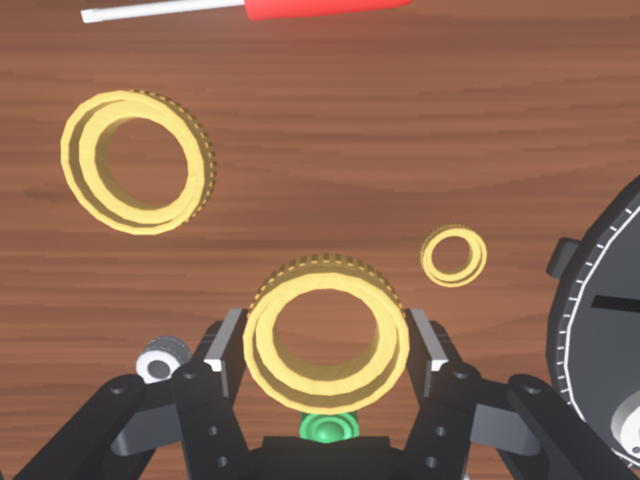

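```bash
cat >> h.py <<'E'
def gold(p):
    H=hsv(p);return (H[...,0]>16)&(H[...,0]<34)&(H[...,1]>60)&(H[...,2]>60)
def bright(p,t=170):
    H=hsv(p);return (H[...,1]<60)&(H[...,2]>t)
E
python3 - <<'E'
from h import *
for tag in("w3","w4"):
    c,s,p,d=load(tag);z=s['tcp_pos'][2]-.0519
    print(tag,s['tcp_pos'].round(4));P(blobcirc(c,gold(p),(326,335),z));print('bore edge');P(blobcirc(c,gold(p),(326,335),z-.008))
m=bright(p)
for z in(.068,.063,.077):print(z);P(blobcirc(c,m,(326,182),z,50))
E
```

```text
w3 [0.6076 0.2652 0.1985]
outer [0.6102 0.2639 0.0343] err 1.17 mm
hole [0.6166 0.264  0.018 ] err 0.67 mm
bore edge
outer [0.6048 0.2639 0.0366] err 1.25 mm
hole [0.6115 0.264  0.0191] err 0.71 mm
w4 [0.4412 0.0261 0.2405]
outer [0.444  0.0249 0.0342] err 1.02 mm
hole [0.4503 0.025  0.018 ] err 0.69 mm
bore edge
outer [0.4386 0.0249 0.0365] err 1.09 mm
hole [0.4453 0.025  0.0191] err 0.73 mm
0.068
outer [0.4862 0.0254 0.0296] err 0.18 mm
hole [0.4846 0.0253 0.0063] err 0.17 mm
0.063
outer [0.4853 0.0254 0.0302] err 0.19 mm
hole [0.4837 0.0253 0.0064] err 0.17 mm
0.077
outer [0.4877 0.0253 0.0285] err 0.17 mm
hole [0.4861 0.0253 0.0061] err 0.16 mm
```

Run:
```python
from h import *
X,Y=.486,.0266
env.movel([X,Y,.17],velocity=.15);env.dwell(.3)
s=env.get_state();print(s['tcp_pos'],s['force'])
hit=env.movel([X,Y,.137],velocity=.02,stop_force=4)
s=env.get_state();print(hit,s['time'],s['tcp_pos'],s['force'])
look("wrist","w5")
```

```text
[0.48602405 0.02649782 0.17062106] [-0.34137775 -0.21376122 -2.46612164]
True 11.675 [0.48600785 0.02665711 0.13984142] [ 0.19612502 -0.38416088  4.13903052]
```

View pics/w5.png

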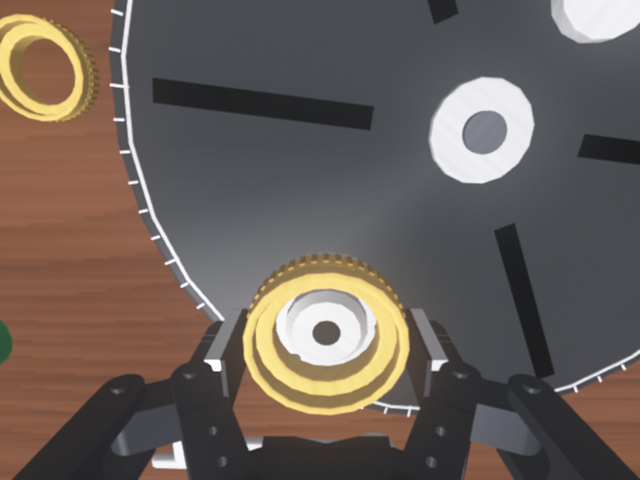

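The ring touched down at the expected height (0.1398 m) with the spigot in its bore at (326,330). I'll release it, check it, and then go to the amber glass.

Run:
```python
from h import *
env.grip(.082);X,Y=.486,.0266
env.movel([X,Y,.24],velocity=.12)
env.movel([.455,Y,.25],velocity=.15);env.dwell(.2)
c,s,p,d=look("wrist","w6");print(s['time'],s['tcp_pos'])
for z in(.088,.08):print(z);P(blobcirc(c,gold(p),proj(c,[X,Y,.08]),z,40))
env.reach([.54,-.27,.22],quat(0.));env.dwell(.2)
c,s,p,d=look("wrist","w7");print(s['time'],s['tcp_pos'],s['qpos'])
H=hsv(p);m=(H[...,0]>5)&(H[...,0]<25)&(H[...,1]>170)&(H[...,2]>140)
for z in(.022,.028):print(z);P(blobcirc(c,m,proj(c,[.584,-.272,.02]),z,60))
cv2.imwrite("pics/w67.png",np.hstack([cv2.resize(cv2.imread("pics/w6.png"),(400,300)),cv2.resize(p,(400,300))]))
```

```text
13.6 [0.45552525 0.02659901 0.24975438]
0.088
outer [0.4863 0.0252 0.033 ] err 0.35 mm
hole [0.4889 0.0254 0.0208] err 0.23 mm
0.08
outer [0.4844 0.0252 0.0341] err 0.36 mm
hole [0.4871 0.0254 0.0215] err 0.24 mm
15.0333 [ 0.54044323 -0.26830544  0.22045792] [ 0.72792035  0.49609723 -0.49059068  1.78349837  0.28279044  0.93167191
 -1.45097701]
0.022
outer [ 0.5837 -0.2696  0.0128] err 0.25 mm
outer [ 0.5844 -0.2703  0.0206] err 0.24 mm
outer [ 0.5876 -0.2702  0.0235] err 0.18 mm
0.028
outer [ 0.5847 -0.2696  0.0126] err 0.25 mm
outer [ 0.5853 -0.2703  0.0201] err 0.23 mm
outer [ 0.5884 -0.2702  0.023 ] err 0.17 mm
```

View pics/w67.png

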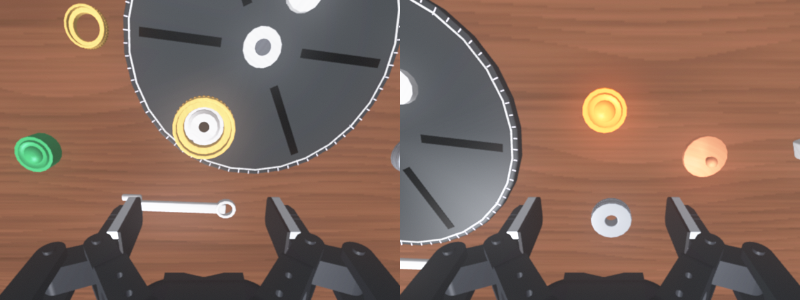

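Run:
```python
from h import *
c,s,p,d=load("w7");u,v=proj(c,[.584,-.271,.02]).astype(int);print(u,v)
cr=p[v-50:v+50,u-50:u+50]
H=hsv(cr);print(H[50,[2,5,8,10,12,14,16,18,20,24,30,50]].tolist())
cv2.imwrite("pics/m2.png",np.hstack([cv2.resize(cr,(400,400),interpolation=cv2.INTER_CUBIC),cv2.merge([cv2.resize(H[...,1],(400,400))]*3)]))
H=hsv(p)
for st in(185,200,215):
    m=(H[...,0]<30)&(H[...,1]>st);m[:v-55]=0;m[v+55:]=0
    print(st);P(blobcirc(c,m,(u,v),.022,60))
```

```text
327 178
[[9, 134, 179], [9, 132, 181], [9, 136, 182], [9, 137, 183], [9, 136, 185], [10, 153, 225], [24, 136, 255], [25, 132, 255], [24, 134, 255], [19, 153, 255], [23, 139, 255], [25, 133, 255]]
185
200
215
```

View pics/m2.png

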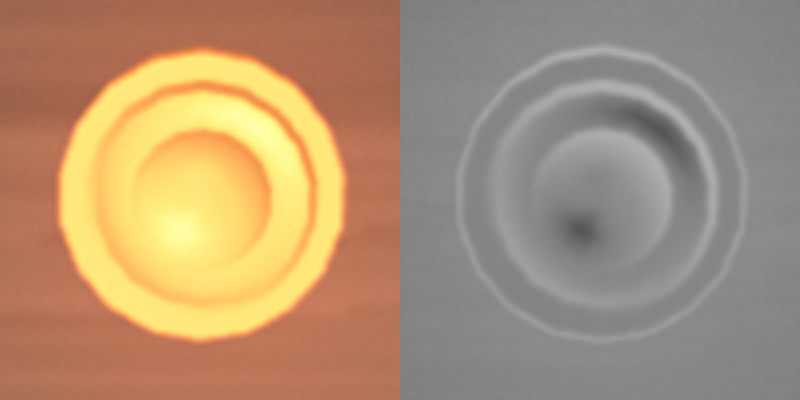

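```bash
cat >> h.py <<'E'
def amberm(p):
    H=hsv(p);m=((H[...,0]>4)&(H[...,0]<32)&(H[...,2]>215)).astype(np.uint8);return m>0
E
python3 - <<'E'
from h import *
c,s,p,d=load("w7")
P(blobcirc(c,amberm(p),(327,178),.022,60))
E
```

```text
outer [ 0.5846 -0.2704  0.0263] err 0.2 mm
```

Run:
```python
from h import *
X,Y=.5846,-.2692
env.grip(.07,30)
env.movel([X,Y,.13],velocity=.15);env.dwell(.2)
hit=env.movel([X,Y,.0825],velocity=.04,stop_force=4);env.dwell(.2)
s=env.get_state();print(hit,s['tcp_pos'])
look("wrist","w8")
env.grip(.04,30);s=env.get_state();print(s['opening'],s['force'],s['tcp_pos'])
env.movel([X,Y,.12],velocity=.05);env.dwell(.1)
s=env.get_state();print(s['opening'],s['force'],s['tcp_pos'],s['time'])
_,_,p,_=look("wrist","w9")
cv2.imwrite("pics/w89.png",np.hstack([cv2.resize(cv2.imread("pics/w8.png"),(400,300)),cv2.resize(p,(400,300))]))
```

```text
False [ 0.58471638 -0.26924329  0.08271838]
0.05022850577499163 [-1.25092773  0.89397063  4.46838292] [ 0.58470892 -0.26918472  0.08290097]
0.05059105540432123 [ 0.27385102  0.9189371  -1.60686105] [ 0.58435037 -0.26913049  0.1195855 ] 19.2833
```

View pics/w89.png

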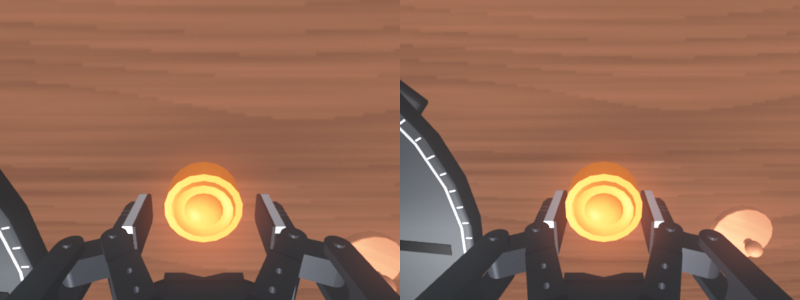

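Run:
```python
from h import *
env.movel([.5846,-.2692,.22],velocity=.15)
env.reach([.44,.0266,.235],quat(0.));env.dwell(.3)
c,s,p,d=look("wrist","w10");print(s['time'],s['tcp_pos'])
near=proj(c,[.486,.0255,.08])
for z in(.088,.08):print(z);P(blobcirc(c,gold(p),near,z,40))
print('spigot');P(blobcirc(c,bright(p),near,.077,40))
print(near);u,v=near.astype(int);cv2.imwrite("pics/m3.png",np.hstack([cv2.resize(p[v-60:v+60,u-60:u+60],(480,480),interpolation=cv2.INTER_CUBIC)]))
```

```text
21.7 [0.44034004 0.02611981 0.23489908]
0.088
outer [0.486  0.0253 0.0328] err 0.21 mm
hole [0.4882 0.0253 0.0207] err 0.18 mm
0.08
outer [0.4845 0.0253 0.034 ] err 0.22 mm
hole [0.4868 0.0254 0.0215] err 0.19 mm
spigot
outer [0.4863 0.0253 0.0211] err 0.21 mm
hole [0.4862 0.0253 0.0061] err 0.15 mm
[324.68060187 185.8917722 ]
```

View pics/m3.png

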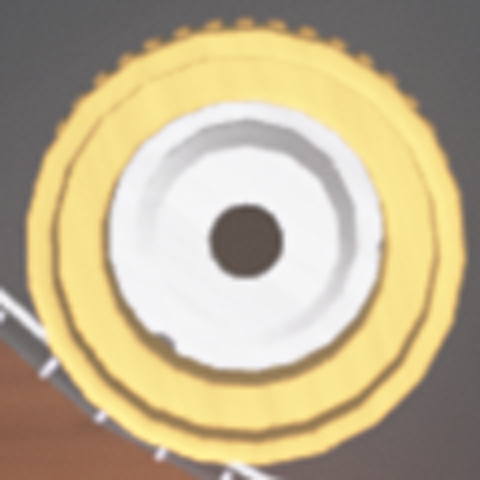

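View pics/w10.png

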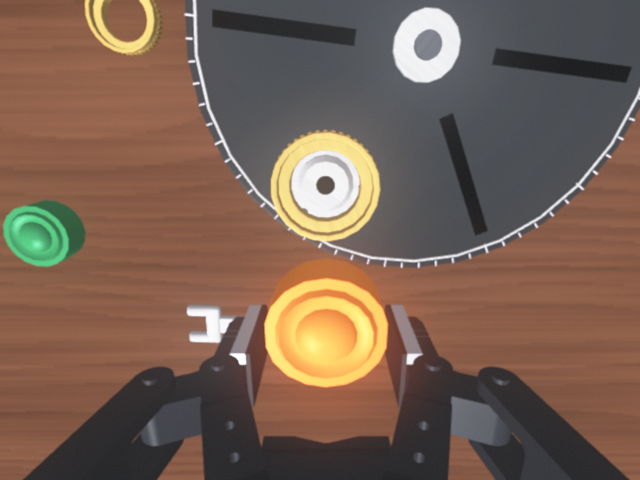

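Run:
```python
from h import *
X,Y=.4864,.0265
env.movel([X,Y,.19],velocity=.12);env.dwell(.3)
s=env.get_state();print(s['tcp_pos'],s['force'])
hit=env.movel([X,Y,.1605],velocity=.02,stop_force=3)
s=env.get_state();print(hit,s['time'],s['tcp_pos'],s['force'])
look("wrist","w11")
```

```text
[0.48631949 0.02642154 0.1904715 ] [ 0.30191458  0.29506661 -1.05767522]
True 23.975 [0.48644705 0.02660526 0.16280306] [-1.29136874  0.41918172  4.6519208 ]
```

View pics/w11.png

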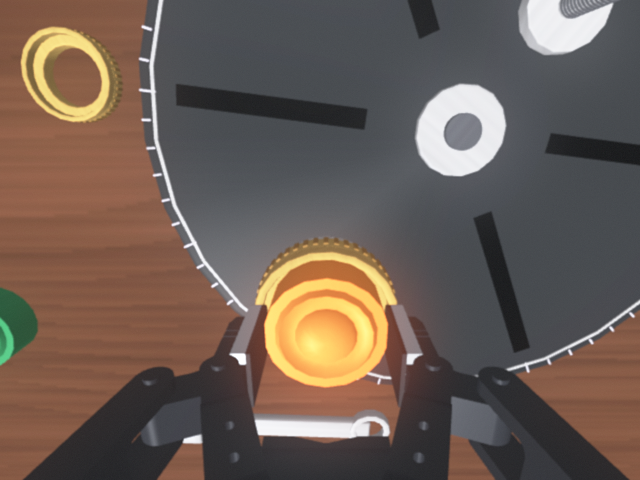

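The glass touched down at 0.1628 m, exactly as predicted, so it is in the recess. I'll release it, check, and look at the large weight.

Run:
```python
from h import *
X,Y=.4864,.0265
env.grip(.07);env.dwell(.1)
env.movel([X,Y,.24],velocity=.1)
env.movel([.45,Y,.25],velocity=.15);env.dwell(.2)
c,s,p,d=look("wrist","w12");print(s['time'],s['tcp_pos'])
P(blobcirc(c,amberm(p)&~gold(p),proj(c,[X,Y,.1]),.102,40))
w=cloud(c,d);m=(np.hypot(w[...,0]-X,w[...,1]-Y+.0012)<.02);print('top z',np.percentile(w[m][:,2],[5,50,95]))
env.reach([.385,-.28,.22],quat(0.));env.dwell(.2)
c,s,q,d=look("wrist","w13");print(s['time'],s['tcp_pos'],s['qpos'])
H=hsv(q);m=(H[...,1]<60)&(H[...,2]>90)
print(proj(c,[.428,-.281,.016]));P(blobcirc(c,m,proj(c,[.428,-.281,.016]),.016,50))
cv2.imwrite("pics/w1213.png",np.hstack([cv2.resize(p,(400,300)),cv2.resize(q,(400,300))]))
```

```text
25.9917 [0.45056682 0.02652914 0.24977812]
outer [0.4862 0.0253 0.0121] err 1.03 mm
outer [0.4864 0.0251 0.0202] err 0.56 mm
top z [0.10204219 0.10408976 0.10801794]
27.4417 [ 0.38582677 -0.27886314  0.22018145] [ 0.92423158  0.3014937  -0.4991519   2.0735862   0.19704474  0.81080875
 -1.26063783]
[326.95865337 179.09724274]
outer [ 0.4293 -0.2805  0.0288] err 0.22 mm
hole [ 0.43   -0.2805  0.0081] err 0.26 mm
```

View pics/w1213.png

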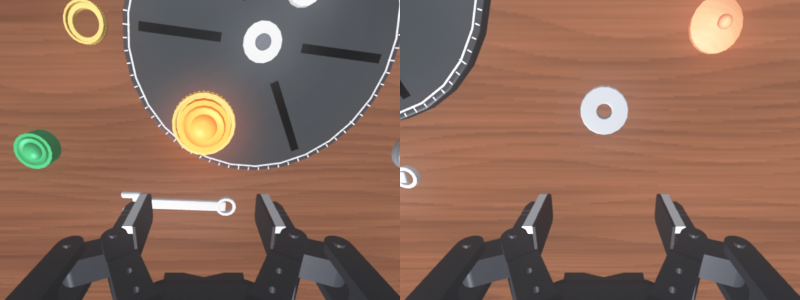

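Run:
```python
from h import *
X,Y=.4296,-.2793
env.grip(.072,70)
env.movel([X,Y,.12],velocity=.15);env.dwell(.2)
hit=env.movel([X,Y,.071],velocity=.04,stop_force=5);env.dwell(.2)
s=env.get_state();print(hit,s['tcp_pos'])
env.grip(.045,70);s=env.get_state();print(s['opening'],s['force'],s['tcp_pos'])
env.movel([X,Y,.2],velocity=.12);env.dwell(.1)
s=env.get_state();print(s['opening'],s['force'],s['tcp_pos'],s['time'])
env.reach([.565,-.071,.24],quat(0.));env.dwell(.3)
c,s,p,d=look("wrist","w14");print(s['time'],s['tcp_pos'],s['qpos'])
near=proj(c,[.615,-.072,.066]);print(near)
P(blobcirc(c,bright(p,185),near,.066,40))
u,v=near.astype(int);cv2.imwrite("pics/m4.png",np.hstack([cv2.resize(p[v-60:v+60,u-60:u+60],(480,480),interpolation=cv2.INTER_CUBIC)]))
```

```text
False [ 0.42967554 -0.27935699  0.07116663]
0.05465592026243335 [-1.35277932  1.89667015  9.12982742] [ 0.42969344 -0.27932415  0.07168422]
0.05488956165570297 [ 0.6583004   0.33105271 -3.69998292] [ 0.42918562 -0.27905662  0.19918714] 32.0
33.2917 [ 0.56466051 -0.07225383  0.23982878] [ 0.44599875  0.42976084 -0.54590696  1.84575603  0.27144174  0.94077904
 -1.79391948]
[323.15846884 173.70628368]
outer [ 0.614  -0.0709  0.0167] err 0.2 mm
hole [ 0.6136 -0.0713  0.0052] err 0.96 mm
```

View pics/w14.png

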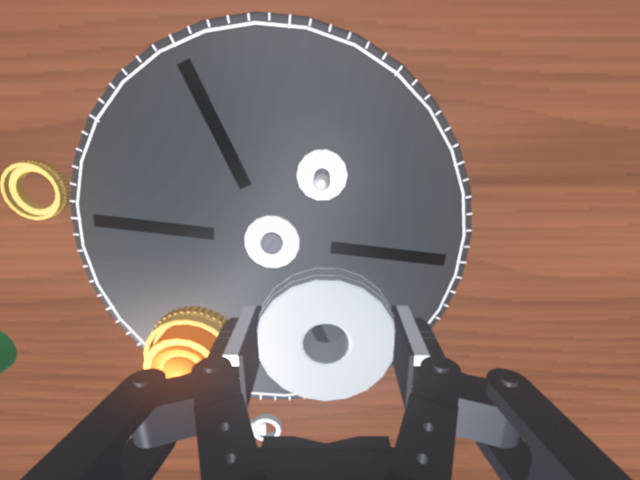

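View pics/m4.png

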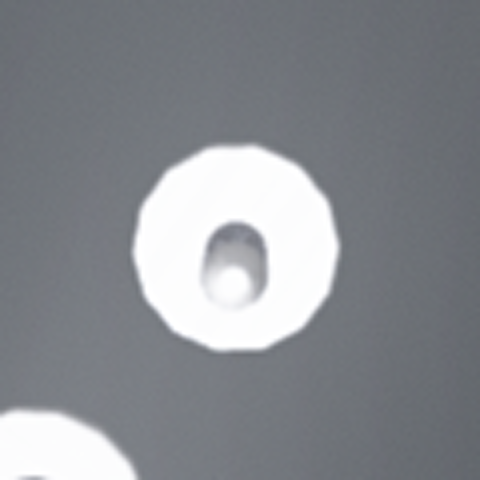

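Run:
```python
from h import *
X,Y=.6140,-.0697
env.movel([X,Y,.185],velocity=.12);env.dwell(.3)
s=env.get_state();print(s['tcp_pos'],s['force'])
hit=env.movel([X,Y,.1355],velocity=.025,stop_force=6)
s=env.get_state();print(hit,s['time'],s['tcp_pos'],s['force'])
look("wrist","w15")
```

```text
[ 0.6139533  -0.06980559  0.18556655] [ 0.23588941 -0.06878496 -4.21071188]
True 36.125 [ 0.61404084 -0.06963489  0.13774174] [-0.24636589 -0.12607992  6.80714369]
```

View pics/w15.png

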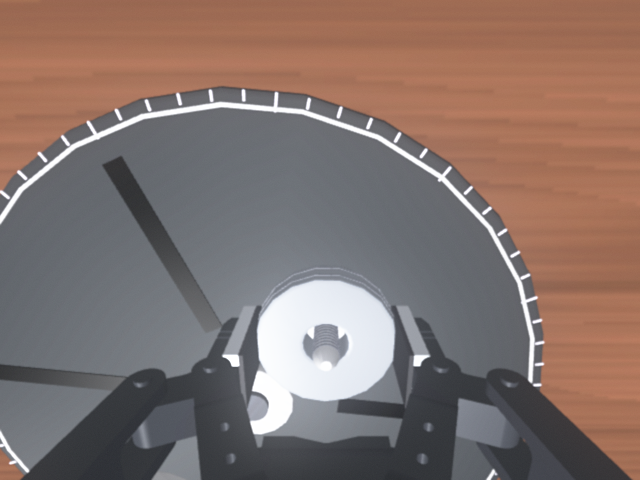

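The large weight is down at 0.1377 m, exactly as predicted, with the stud up through its hole at (326,350). I'll release it, check, and find the small weight.

Run:
```python
from h import *
X,Y=.6140,-.0697
env.grip(.078);env.dwell(.1)
env.movel([X,Y,.24],velocity=.12)
env.movel([.565,Y,.25],velocity=.15);env.dwell(.2)
c,s,p,d=look("wrist","w16");print(s['time'],s['tcp_pos'])
H=hsv(p);m=(H[...,1]<60)&(H[...,2]>120)
P(blobcirc(c,m,proj(c,[X,Y,.08]),.082,40))
env.reach([.455,.404,.22],quat(0.));env.dwell(.2)
c,s,q,d=look("wrist","w17");print(s['time'],s['tcp_pos'],s['qpos'])
H=hsv(q);m=(H[...,1]<70)&(H[...,2]>90)
near=proj(c,[.5014,.403,.022]);print(near);P(blobcirc(c,m,near,.022,50))
u,v=near.astype(int)
cv2.imwrite("pics/w1617.png",np.hstack([cv2.resize(p,(400,300)),cv2.resize(q,(400,300))]))
cv2.imwrite("pics/m5.png",np.hstack([cv2.resize(x,(400,400),interpolation=cv2.INTER_CUBIC) for x in(q[v-50:v+50,u-50:u+50],cv2.merge([m[v-50:v+50,u-50:u+50].astype(np.uint8)*255]*3))]))
```

```text
38.3333 [ 0.56576707 -0.06961828  0.2497232 ]
outer [ 0.575  -0.0364  0.1259] err 15.78 mm
40.3583 [0.45577783 0.40313477 0.22000539] [-0.31574158  0.55236046 -0.69363851  1.76127789  0.41636658  0.97980306
 -2.74582543]
[323.90967591 175.68607539]
outer [0.5006 0.3996 0.0191] err 0.32 mm
hole [0.5015 0.3995 0.0077] err 0.35 mm
```

View pics/w1617.png

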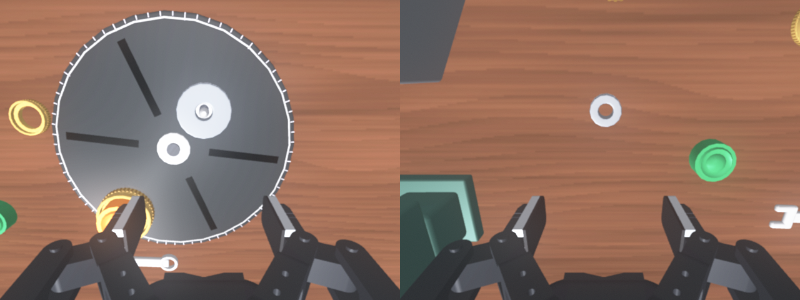

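View pics/m5.png

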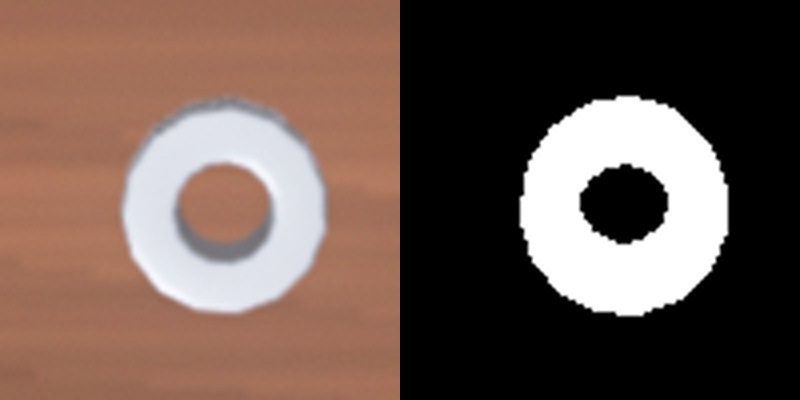

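Run:
```python
from h import *
c,s,q,d=load("w17");H=hsv(q);near=proj(c,[.5014,.4,.022])
for t in(150,180,195):
    o=blobcirc(c,(H[...,1]<70)&(H[...,2]>t),near,.022,50);print(t);P(o)
X=[k[1][0] for k in o if k[0]=='outer'][0];X=float(X);Y=float([k[1][1] for k in o if k[0]=='outer'][0])+.0012
assert abs(X-.5)<.004 and abs(Y-.4)<.004
env.grip(.06,50)
env.movel([X,Y,.12],velocity=.15);env.dwell(.2)
hit=env.movel([X,Y,.0755],velocity=.04,stop_force=5);env.dwell(.2)
s=env.get_state();print(hit,s['tcp_pos'],X,Y)
env.grip(.025,50);s=env.get_state();print(s['opening'],s['force'],s['tcp_pos'])
env.movel([X,Y,.22],velocity=.12);env.dwell(.1)
s=env.get_state();print(s['opening'],s['force'],s['tcp_pos'],s['time'])
env.reach([.565,-.071,.25],quat(0.));env.dwell(.3)
c,s,p,d=look("wrist","w18");print(s['time'],s['tcp_pos'],s['qpos'])
near=proj(c,[.614,-.071,.082]);print(near)
u,v=near.astype(int);cv2.imwrite("pics/m6.png",np.hstack([cv2.resize(p[v-60:v+60,u-60:u+60],(480,480),interpolation=cv2.INTER_CUBIC)]))
H=hsv(p)
for t in(120,140,160): print(t);P(blobcirc(c,(H[...,1]<60)&(H[...,2]>t),near,.082,40))
```

```text
150
outer [0.5001 0.3995 0.0188] err 0.35 mm
hole [0.4997 0.3996 0.009 ] err 0.18 mm
180
outer [0.4997 0.3997 0.0181] err 0.21 mm
hole [0.4997 0.3997 0.0094] err 0.2 mm
195
outer [0.4997 0.3996 0.0179] err 0.18 mm
hole [0.4996 0.3997 0.0096] err 0.16 mm
False [0.4998439  0.40090672 0.07572292] 0.4997419580958572 0.40084313993130827
0.03676527702689615 [-1.47338802 -1.64643423  5.76829856] [0.49985126 0.4008279  0.07600333]
0.036488389847833785 [ 0.17167254  0.07849054 -1.78709929] [0.49946885 0.40055464 0.21906965] 45.0833
47.125 [ 0.56510181 -0.07038837  0.24994888] [ 0.54947716  0.44892611 -0.68803099  1.82982098  0.33745358  0.98263104
 -1.85002827]
[324.87030088 177.37010179]
120
outer [ 0.5767 -0.0366  0.1243] err 15.97 mm
140
outer [ 0.6133 -0.0708  0.029 ] err 0.24 mm
160
outer [ 0.6131 -0.0708  0.0286] err 0.22 mm
hole [ 0.613  -0.0708  0.0085] err 0.9 mm
hole [ 0.6179 -0.0708  0.0031] err 0.84 mm
```

View pics/w18.png

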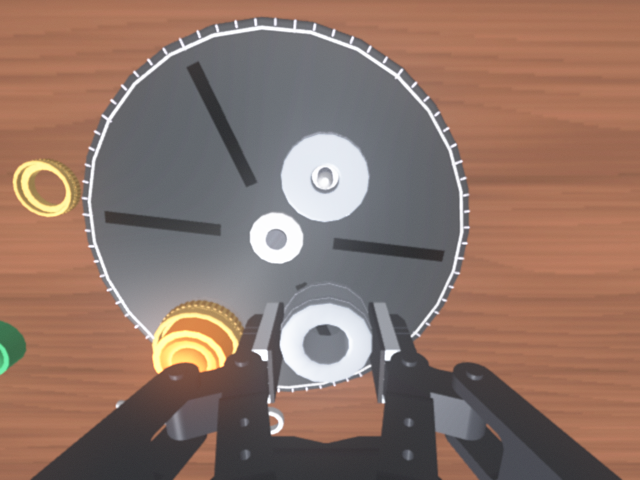

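View pics/m6.png

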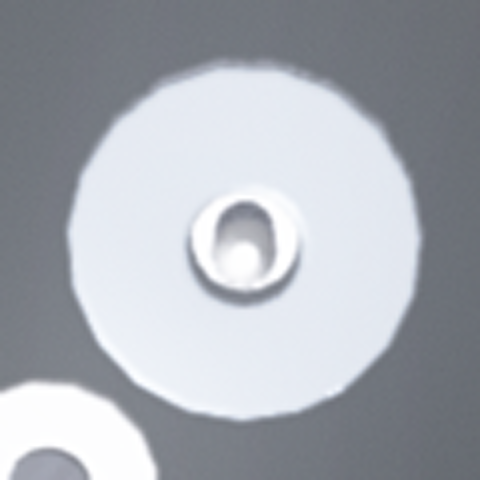

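Run:
```python
from h import *
c,s,p,d=load("w18");print('stud tip',ray(c,(324,181.5),.0965))
X,Y=.6136,-.0697
env.movel([X,Y,.2],velocity=.12);env.dwell(.3)
s=env.get_state();print(s['tcp_pos'],s['force'])
hit=env.movel([X,Y,.1555],velocity=.025,stop_force=5)
s=env.get_state();print(hit,s['time'],s['tcp_pos'],s['force'])
look("wrist","w19")
```

```text
stud tip [ 0.61370125 -0.07048975  0.0965    ]
[ 0.61353774 -0.0698626   0.20057419] [ 0.07616895  0.52271988 -1.52607512]
True 49.7333 [ 0.61365523 -0.06962676  0.15800494] [-1.19827817 -0.0921408   5.45138057]
```

View pics/w19.png

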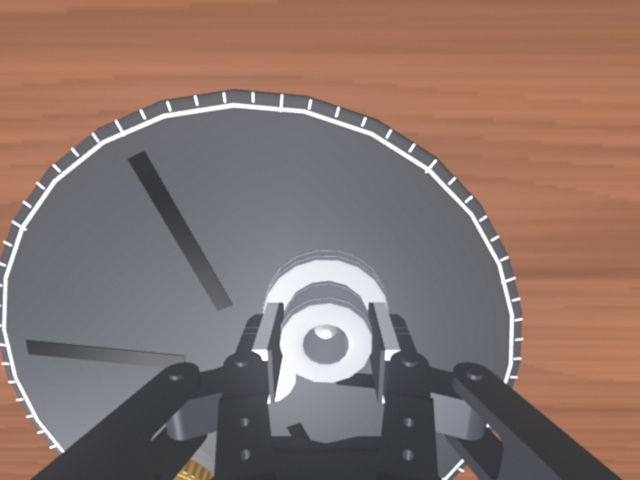

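Contact came at 0.1580 m as predicted, and the stud shows in the hole at (325,333). I'll release, back off and do the final checks.

Run:
```python
from h import *
X,Y=.6136,-.0697
env.grip(.06);env.dwell(.1)
env.movel([X,Y,.25],velocity=.12)
env.reach([.5,-.03,.32],quat(0.));env.dwell(.5)
c,s,p,d=look("wrist","w20");print(s['time'],s['tcp_pos'])
w=cloud(c,d);H=hsv(p)
for n,x,y,r,z in(("small",.6137,-.0709,.016,.104),("large",.6137,-.0709,.026,.082),("amber",.4864,.0253,.024,.102),("ring",.4864,.0253,.032,.088)):
    rr=np.hypot(w[...,0]-x,w[...,1]-y);m=(rr<r)&(rr>r-.005);print(n,'exp',z,np.percentile(w[m][:,2],[10,50,90]).round(4))
near=proj(c,[.6137,-.0709,.104]);
for t in(150,180,195):P(blobcirc(c,(H[...,1]<60)&(H[...,2]>t),near,.104,30))
cv2.imwrite("pics/fin.png",p)
t,_=camera("top");cv2.imwrite("pics/topf.png",t)
sc,_=camera("scene");cv2.imwrite("pics/scf.png",cv2.resize(sc[150:320,200:480],None,fx=2.8,fy=2.8,interpolation=cv2.INTER_CUBIC))
```

```text
52.275 [ 0.50015699 -0.03001254  0.3197584 ]
small exp 0.104 [0.1033 0.1042 0.1051]
large exp 0.082 [0.0813 0.0822 0.0832]
amber exp 0.102 [0.1021 0.3043 0.3248]
ring exp 0.088 [0.0871 0.3029 0.3294]
outer [ 0.6107 -0.0676  0.0268] err 0.2 mm
outer [ 0.6107 -0.0676  0.0264] err 0.2 mm
hole [ 0.6097 -0.0649  0.0031] err 0.86 mm
hole [ 0.6097 -0.0769  0.0032] err 0.92 mm
outer [ 0.6107 -0.0676  0.0262] err 0.19 mm
hole [ 0.6105 -0.0656  0.0039] err 0.95 mm
hole [ 0.612  -0.0743  0.0056] err 1.7 mm
```

View pics/fin.png

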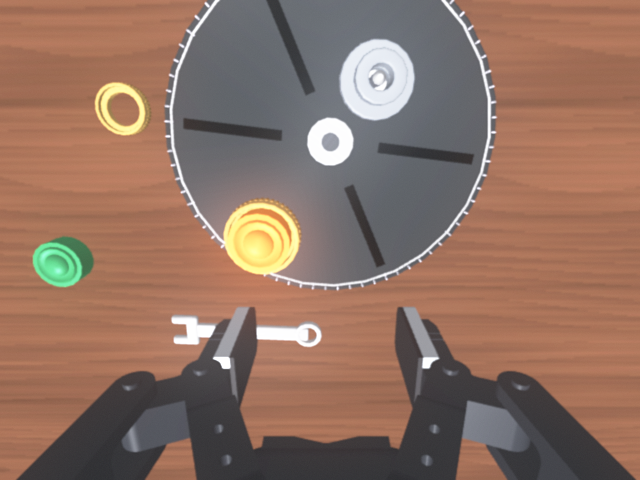

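View pics/scf.png

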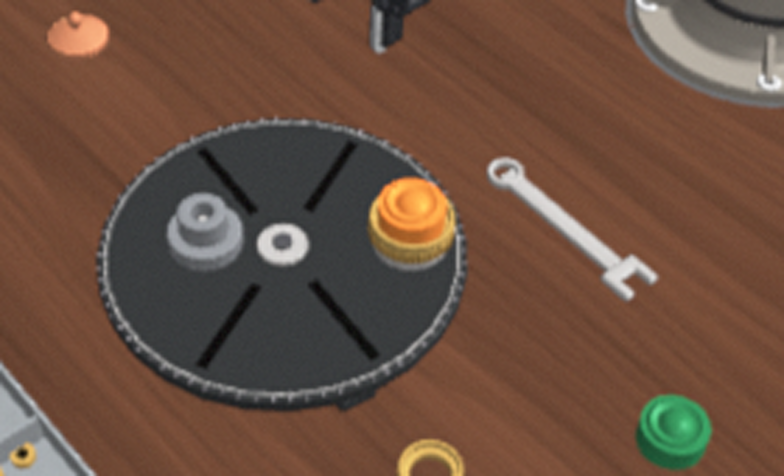

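Run:
```python
from h import *
c,s,p,d=load("w20");w=cloud(c,d)
for n,r,z in(("amber rim",.024,.102),("ring",.032,.088)):
    rr=np.hypot(w[...,0]-.4864,w[...,1]-.0253);m=(rr<r)&(rr>r-.004)&(w[...,2]<.15);print(n,z,np.percentile(w[m][:,2],[10,50,90]).round(4))
job.job_done()
```

```text
amber rim 0.102 [0.1014 0.1023 0.1034]
ring 0.088 [0.0584 0.0874 0.0888]
the job is handed in; nothing more can be done
```

I loaded the turntable in the order asked and handed the job in at about 52 s. The parts on it are the middle brass ring on the lens seat, the amber glass in its recess, the large weight on the stud pad, and the small weight on top of it.

- **Touch-down:** each part stopped on contact within about 0.1 mm of the height I predicted, and was let go only after that.
- **Final heights (median top surface, measured / expected):**

| Part | Measured (mm) | Expected (mm) |
|---|---|---|
| Ring | 87.4 | 88 |
| Amber glass edge | 102.3 | 102 |
| Large weight | 82.2 | 82 |
| Small weight | 104.2 | 104 |

- **Final pictures:** all four parts look level with the fingers clear of everything. The green glass and copper lid show no sign of having moved, though I did not measure either one.

**Checks that disagreed or failed:**
- **Wrist camera:** it read about 1.2 mm off in y, and I corrected for this in every placement.
- **Large weight grip:** the fingers closed to 54.9 mm on a 58 mm part. I did not find out why, but it went down correctly.
- **First amber and ring height readings:** these were corrupted because the gripper was in the depth data. I repeated them with the gripper filtered out, and the table shows the repeat. Some readings near the ring's edge still fell on the plate behind it.
- **Small weight position:** the last circle fit merged its outline with the large weight's. Its sideways position therefore rests on the contact height and on seeing the stud inside its hole.

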